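# Stack three plates squarely and clamp them for drilling

## Robot

A 7-joint arm with a two-finger parallel gripper is mounted at the origin on the work surface. World frame = base frame: x ahead of the robot, y to its left, z up, the work surface at z = 0. Lengths are in m, angles in rad, forces in N, time in s.
With the tool pointing down it reaches from about 0.4 to 0.875 m from the base axis. Payload 19.3 kg.
Tool frame: the origin (TCP) lies on the centre line of the jaws, within the pads' length; the fingertips stand 14 mm ahead of it and the grasp point (between the pads) lies 5 mm behind it; z points along the fingers, y is the line along which they close (so a half turn about z gives the same grasp; the last joint's range is limited). The gripper opens to 85 mm and grips with 20 to 120 N. Pads are 22 mm wide; open, the fingers measure 114 mm over their backs; the gripper's body (76 mm by 85 mm) begins 54 mm behind the grasp point. The pads swing forward as they close: fully open they stand 13 mm farther back than shut.
Start: joints at [-1.324, 0.521, -0.036, 1.599, 0.021, 1.021, -0.113], TCP at [0.195, 0.594, 0.245] pointing down, gripper open.
Joint ranges: [-2.91, 2.91], [-0.3, 2.13], [-1.5, 1.42], [0.17, 2.43], [-1.26, 4.41], [0.16, 1.93], [-2.52, 2.52]. Speed limits (rad/s): [1.89, 1.89, 2.39, 2.39, 3.01, 3.01, 3.01].

## Interface

Orientations are given as [roll, pitch, yaw] about the fixed x, y, z axes, in that order (R = Rz(yaw) Ry(pitch) Rx(roll)).
In Python, from workcell import bot, grab_frame, regions_of gives the robot as it stands. The module is installed in compiled form; this text tells all that it offers.
- The arm moves only by the tool play_rows, never from a script. Its argument "plan" is a list of rows, each a list of 3 entries, a list of its own where there are three numbers: the shift along the tool's x, y, z in units of 2.5 cm (1.0 is 2.5 cm), then the turn, a rotation vector about the tool's x, y, z in units of 0.15 rad (1.0 is 0.15 rad), then the closure, from -1 (fully open) to 1 (shut). In form: [[[tx, ty, tz], [rx, ry, rz], jaw], ...]. A call has 1 to 20 rows; each row shifts and turns the commanded pose from where the row before left it, along the tool's axes as they then stand; what a row does not reach is not made up. A row lasts 1/8 s, in which the tool goes at most 62.5 mm and 10.7 degrees, less where a joint would pass 70% of its speed; a pose out of reach is approached as far as the arm can. A call with a number of a shift or a turn outside -1 to 1 is refused whole. A call with a gripper value outside its range is refused whole. The fingers move at their own pace and stop on an object; "newtons" is the grip in N (left out, the last holds). Time passes only in rows, so rows that do not move let the fingers close. It gives the time, the measured TCP pose, the force, the opening and the grip force at its end, in the units of the state.
- bot.observe(): the state, without advancing time (a new reading comes with each control period).
- grab_frame(name): name is "side" or "top" or "wrist"; returns a dict with "pixels" (384x512x3 uint8, red, green, blue), "depth" (384x512 float32, m along the optical axis (not along the pixel's ray), 0 where there is no reading), "camera_matrix" (3x3 intrinsics, pixels), "distortion" ([k1, k2, p1, p2, k3] as OpenCV has them; the pictures are not rectified), "R" (3x3) and "t" (3): a world point X has camera coordinates R X + t. Camera axes: x right, y down, z forward; pixel columns grow to the right and rows downward; lengths in m; the calibration is good to about 2 mm. A picture is of the moment at which its call begins.
- bot.job_done(): hands the job in; it is judged then, once.
Trained networks look in the newest picture that a camera, given by its name, has taken for a name from the list of things; names that differ only in an ending like _2 or _b are one class to them, and where a whole thing is asked for, a point or a joint stands for the part that bears it (a point fixed in the world has none). Each returns a list of dicts, best first, with "p" (0 to 1); they miss things now and then, are a little off and sometimes report something else, mostly with a low value. They report only what shows in the picture. A call takes as long as a camera call. They do not tell look-alikes from the thing itself.
- regions_of(thing, camera): "mask" (384x512 bool, what is visible of it) and "box" ([left, top, right, bottom] in pixels, round what is visible of it).
The state is a dict: "clock": time; "qpos": joint angles; "qd": joint speeds; "joint_efforts": joint torques, N m; "position": TCP position; "tool_rot": TCP orientation; "force": force on the tool from outside, world axes, zero at the start; "moment": the same for the moment, N m; "grip_width": finger opening in m; "finger_force": force on a finger pad.
Only numpy, scipy, OpenCV 4.12 (cv2) and the standard library are available. Lean on these libraries where they do the work, as an engineer would, in place of code of your own. Each camera call takes 0.05 s, during which the arm holds its last target. There are 200 camera calls.

## Task

Get the three notched aluminium plates ready to be drilled as one pack: leave the one on the drilling fixture where it lies and lay the two loose ones on top of it, edges flush and notched corners all together, setting each down without dropping it. Then push the toggle clamp's handle fully down so that its foot holds the pile. Leave everything else on the bench alone.

Things in the scene. Friction and masses are not known exactly. Their poses are not given: they have to be found in the camera images.
- fixture: fixture bolted to the bench: dark steel subplate 110 (x) x 300 (y) x 12 mm with a wooden board 84 x 136 x 6 mm (top 18 mm above the bench) and, at the +y end, a toggle clamp. Origin: on the bench under the board's middle. Clamp open: cheeks at y = 98 to 166, x = -37 to 37 mm, 90 mm high; arm upright above them to 170 mm, foot towards -y down to y = 100. Closed: arm level over the pile
- plate_base: loose aluminium plate 56 (x) x 120 (y) x 10 mm, about 180 g, four 9 mm bolt holes; its +x, -y corner is cut out by a notch 16 (x) x 18 mm (y). Origin: centre of the 56 x 120 outline, on the underside; z up. It lies loose on the backing board, roughly square to the fixture, its underside 18 mm above the bench; it stays the bottom of the pile
- plate_a: loose aluminium plate 56 (x) x 120 (y) x 10 mm, about 180 g, four 9 mm bolt holes; its +x, -y corner is cut out by a notch 16 (x) x 18 mm (y). Origin: centre of the 56 x 120 outline, on the underside; z up. It lies flat on the bench beside the fixture; identical to plate_b, and either may go on first
- plate_b: loose aluminium plate 56 (x) x 120 (y) x 10 mm, about 180 g, four 9 mm bolt holes; its +x, -y corner is cut out by a notch 16 (x) x 18 mm (y). Origin: centre of the 56 x 120 outline, on the underside; z up. It lies flat on the bench beside the fixture; identical to plate_a, and either may go on first
- plate_base_notch (a point): inner corner of the notch of plate_base, on its upper face: 12 mm in +x and 42 mm in -y of the plate's centre, 10 mm above its underside
- plate_a_notch (a point): inner corner of the notch of plate_a, on its upper face: 12 mm in +x and 42 mm in -y of the plate's centre, 10 mm above its underside
- plate_b_notch (a point): inner corner of the notch of plate_b, on its upper face: 12 mm in +x and 42 mm in -y of the plate's centre, 10 mm above its underside
- clamp_handle (a joint): angle (rad) of the clamp's red handle about the fixture's x axis at clamp_hinge: starts open at 0.95, raised steeply; 0 = fully down, level, pointing to the fixture's +y (firm stop). Stays where left; push down with 2 to 8 N. The linked arm (1.75 rad up when open) follows; its foot meets a pile of three over the last 0.1 rad, pressing about 5 N at 0
- clamp_hinge (a point): handle pivot, fixed to the fixture: 152 mm in its +y and 78 mm above the bench; its axes are the fixture's
- clamp_grip (a point): point on the upper face of the red grip (19 mm wide in x, 15 mm thick, 92 mm long), 23 mm from its outer end, turning with the handle: 115 mm from clamp_hinge along the handle and 12.5 mm off to its upper side. Its y axis points outwards along the handle, z out of the upper face. About 178 mm above the bench when open, 90 mm closed
- clamp_foot: round rubber foot under the clamp's arm, 18 mm across, 12 mm high, sprung 4 mm along the arm's spindle. Origin: centre of its lower face; when closed that is 40 mm in the fixture's +y from the pile's middle. Set for a pile of three plates
- short_plate: odd plate, not part of the pack: aluminium, same width and thickness (56 x 10 mm) but only 80 mm long and without a notch. Origin: centre of its underside. Leave it
- caliper: digital caliper lying flat, 235 mm along its y, 80 mm wide over the jaws, 14 mm high; a bystander
- screwdriver: screwdriver lying flat, 200 mm along its x, black handle; a bystander
- tape_roll: grey roll of tape lying flat, 104 mm across, 25 mm high; a bystander
- spray_bottle: white bottle, 56 mm across, 170 mm high, standing; a bystander
- hammer: hammer lying flat, 260 mm along its x; a bystander
- cordless_drill: blue and black cordless drill standing on its battery, 220 mm high, about 200 mm long; a bystander
Things that resemble listed ones, but are neither listed nor needed, are in the scene too. Leave any blue or green look-alike of the plate_base alone.

How it is judged:
On the way, in this order (a step that is already met when the one before it is completed fails the run):
1. one loose notched plate lies squarely on the plate in the fixture, released, the clamp still open (((horizontal distance between plate_a and plate_base below 0.005 m and angle between the x axis of plate_a and the x axis of plate_base, either way round below 0.06 rad and horizontal distance between plate_a_notch and plate_base_notch below 0.015 m and angle between plate_a's own z axis and vertical below 0.05 rad and z of plate_a in the frame of plate_base between 0.007 and 0.013 m and contact force between the fingers and plate_a below 0.05 N) or (horizontal distance between plate_b and plate_base below 0.005 m and angle between the x axis of plate_b and the x axis of plate_base, either way round below 0.06 rad and horizontal distance between plate_b_notch and plate_base_notch below 0.015 m and angle between plate_b's own z axis and vertical below 0.05 rad and z of plate_b in the frame of plate_base between 0.007 and 0.013 m and contact force between the fingers and plate_b below 0.05 N)) and value of joint clamp_handle above 0.6 rad), for 0.2 s.
2. both loose plates lie squarely on it as one pile, released, the clamp still open (horizontal distance between each of plate_a, plate_b and plate_base below 0.005 m and angle between the x axis of each of plate_a, plate_b and the x axis of plate_base, either way round below 0.06 rad and horizontal distance between each of plate_a_notch, plate_b_notch and plate_base_notch below 0.015 m and angle between each of plate_a, plate_b, plate_base's own z axis and vertical below 0.05 rad and z of plate_a in the frame of plate_base between 0.007 and 0.023 m and z of plate_b in the frame of plate_base between 0.007 and 0.023 m and distance of plate_base from where it was at the start of the episode below 0.015 m and contact force between the fingers and plate_a below 0.05 N and contact force between the fingers and plate_b below 0.05 N and value of joint clamp_handle above 0.6 rad), for 0.2 s.
At the end, for the whole second after the job is handed in: A pile of three at rest: both loose plates' centres within 5 mm of the bottom one's, edges parallel within 0.06 rad, notches together within 15 mm, either order; bottom plate within 15 mm of its start; clamp handle below 0.06 rad, its foot pressing on the pile with over 1 N (horizontal distance between each of plate_a, plate_b and plate_base below 0.005 m and angle between the x axis of each of plate_a, plate_b and the x axis of plate_base, either way round below 0.06 rad and horizontal distance between each of plate_a_notch, plate_b_notch and plate_base_notch below 0.015 m and angle between each of plate_a, plate_b, plate_base's own z axis and vertical below 0.05 rad and z of plate_a in the frame of plate_base between 0.007 and 0.023 m and z of plate_b in the frame of plate_base between 0.007 and 0.023 m and distance of plate_base from where it was at the start of the episode below 0.015 m and contact force between the fingers and plate_a below 0.05 N and contact force between the fingers and plate_b below 0.05 N and value of joint clamp_handle below 0.06 rad and (contact force between clamp_foot and plate_a above 1 N or contact force between clamp_foot and plate_b above 1 N) and linear speed of each of plate_a, plate_b, plate_base below 0.02 m/s); the robot touches nothing.
It fails at once if a bystander (the short plate, the caliper, the screwdriver, the tape roll, the bottle, the hammer, the cordless drill) is moved by more than 25 mm (distance of any of short_plate, caliper, screwdriver, tape_roll, spray_bottle, hammer, cordless_drill from where it was at the start of the episode above 0.025 m).
It fails at once if a notched plate is dropped: it falls faster than 0.6 m/s, some 20 mm of free fall ((linear speed of plate_a above 0.6 m/s and contact force between the fingers and plate_a below 0.05 N) or (linear speed of plate_b above 0.6 m/s and contact force between the fingers and plate_b below 0.05 N)).
It also fails if it takes over 56 s, if anything falls off the work surface, if the arm or the gripper's body presses on something with over 40 N, if the wrist force passes 120 N, or if a joint passes its speed limit or range.

## Working session

There is one attempt and no reset: what is moved stays moved. The work goes in short steps, Python scripts to look and compute and a tool call to move; the robot and the scene stay as the last step left them, time stands still between calls to the robot, and variables do not carry over. Pictures are saved under pics/ and viewed, at most 10 in all, crops included, and the job is handed in when it is done.

Besides the shell and the picture viewer there is one more tool, called after ">>>" as a command line: name --argument value ..., lists and objects as JSON in quotes. play_rows: Moves the arm, as the interface text tells. Its arguments: {"type":"object","properties":{"plan":{"type":"array"},"newtons":{"type":"number"}},"required":["plan"]}

```bash
mkdir -p pics
cat > h.py <<'E'
import numpy as np, cv2
from workcell import bot, grab_frame, regions_of
def pts(f):
    K=np.array(f["camera_matrix"]);d=f["depth"];h,w=d.shape
    uv=np.stack(np.meshgrid(np.arange(w),np.arange(h)),-1).reshape(-1,1,2).astype(float)
    n=cv2.undistortPoints(uv,K,np.array(f["distortion"])).reshape(h,w,2)
    c=np.dstack([n*d[...,None],d])
    R=np.array(f["R"]);t=np.array(f["t"])
    return (c-t)@R
def save(f,n,box=None,s=1):
    p=f["pixels"]
    if box: p=p[box[1]:box[3],box[0]:box[2]]
    cv2.imwrite("pics/"+n,cv2.resize(p[:,:,::-1],None,fx=s,fy=s,interpolation=cv2.INTER_CUBIC))
E
python3 - <<'E'
from h import *
o=bot.observe();print({k:np.round(v,3) for k,v in o.items()})
for cam in("top","side"):
    f=grab_frame(cam);save(f,cam+"0.png",s=1.5);P=pts(f);np.savez(cam+"0.npz",P=P,**{k:np.array(v) for k,v in f.items()})
    for th in("plate_a","short_plate","clamp_grip","fixture"):
        for r in regions_of(th,cam):
            m=r["mask"]&(f["depth"]>0);q=P[m]
            if len(q): print(cam,th,round(r["p"],2),np.round(r["box"]),np.round(np.median(q,0),3),f["pixels"][m].mean(0).round(),m.sum())
E
```

```text
{'clock': np.float64(0.0), 'qpos': array([-1.324,  0.522, -0.036,  1.6  ,  0.021,  1.021, -0.113]), 'qd': array([-0.001, -0.   ,  0.001, -0.001,  0.001,  0.001, -0.   ]), 'joint_efforts': array([-4.0000e-03, -9.2708e+01,  1.9780e+00, -3.6995e+01,  1.8000e-02,
        8.0000e-03,  0.0000e+00]), 'position': array([0.195, 0.594, 0.245]), 'tool_rot': array([-3.141,  0.   ,  2.825]), 'force': array([-0.168, -0.598, -0.117]), 'moment': array([-0.006, -0.005,  0.008]), 'finger_force': np.float64(0.0), 'grip_width': np.float64(0.085)}
top plate_a 0.9 [302. 139. 339. 165.] [ 0.624 -0.208  0.009] [161. 165. 164.] 676
top plate_a 0.61 [225. 198. 267. 218.] [0.449 0.015 0.028] [163. 167. 168.] 663
top short_plate 0.98 [358. 191. 387. 211.] [ 0.475 -0.385  0.01 ] [160. 163. 160.] 444
top clamp_grip 0.69 [160. 203. 189. 209.] [0.443 0.214 0.156] [123.  50.  38.] 220
top clamp_grip 0.35 [161. 189. 268. 227.] [0.444 0.118 0.014] [98. 82. 71.] 2701
top fixture 0.62 [160. 186. 274. 225.] [0.443 0.113 0.014] [101.  84.  73.] 2964
side plate_a 0.64 [312. 219. 336. 246.] [ 0.62  -0.21   0.007] [211. 206. 192.] 413
side plate_a 0.57 [272. 236. 297. 268.] [ 0.444 -0.197  0.008] [214. 209. 194.] 471
side plate_a 0.4 [280. 164. 317. 199.] [0.708 0.069 0.009] [131. 122. 104.] 286
side short_plate 0.74 [149. 159. 186. 197.] [0.305 0.374 0.021] [180. 149. 106.] 399
side short_plate 0.68 [308. 276. 340. 299.] [ 0.471 -0.386  0.008] [212. 207. 193.] 409
side short_plate 0.33 [210. 148. 227. 179.] [0.435 0.205 0.144] [161.  71.  57.] 133
side clamp_grip 0.51 [211. 143. 223. 172.] [0.434 0.215 0.156] [167.  61.  45.] 120
side fixture 0.78 [202. 145. 269. 234.] [0.432 0.125 0.014] [119.  94.  76.] 1761
```

View pics/top0.png

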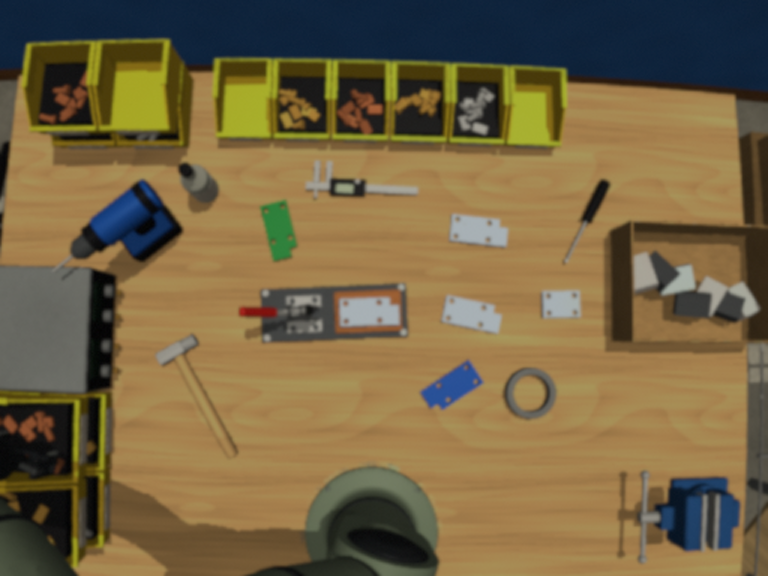

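View pics/side0.png

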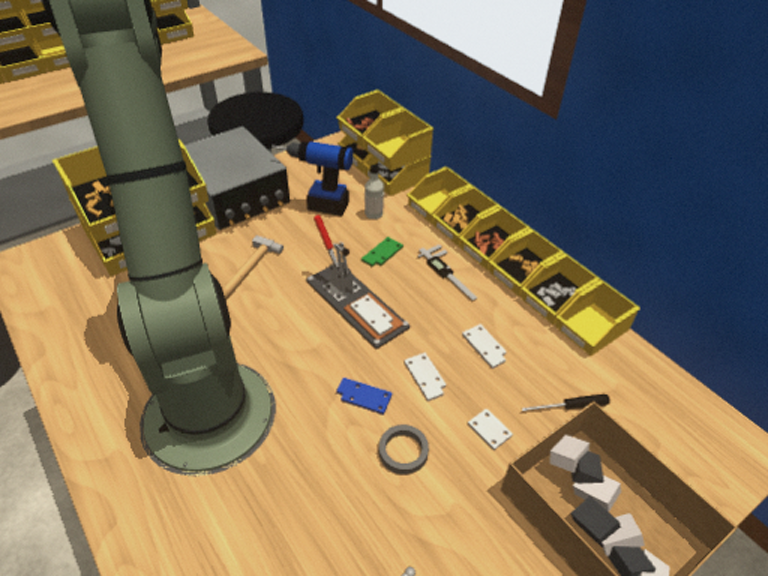

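The top view shows the base plate in the fixture at (368,311) and the two loose plates at (479,230) and (472,314). The short plate is at (561,304), the blue and green look-alikes are at (450,385) and (279,230), and the red handle is at (260,312). The side view agrees. I'm moving the wrist camera over the plates.

>>> play_rows --plan '[[[-0.5,-0.5,-0.5],[0,0,0],-1],[[-1,-1,-0.5],[0,0,0],-1],[[-1,-1,-0.5],[0,0,0],-1],[[-1,-1,-0.5],[0,0,0],-1],[[-1,-1,-0.5],[0,0,0],-1],[[-1,-1,-0.5],[0,0,0],-1],[[-1,-1,-0.4],[0,0,0],-1],[[-1,-1,0],[0,0,0],-1],[[-1,-1,0],[0,0,0],-1],[[-1,-1,0],[0,0,0],-1],[[-1,-1,0],[0,0,0],-1],[[-1,-1,0],[0,0,0],-1],[[-1,-1,0],[0,0,0],-1],[[-1,-1,0],[0,0,0],-1],[[-1,-1,0],[0,0,0],-1],[[-1,-1,0],[0,0,0],-1],[[-1,-1,0],[0,0,0],-1],[[-1,-1,0],[0,0,0],-1],[[-1,-1,0],[0,0,0],-1],[[-1,-1,0],[0,0,0],-1]]'

```text
clock: 3.0
position: [0.5059, -0.0231, 0.3311]
tool_rot: [3.141, 0.001, 2.824]
force: [-0.2, 1.1, 0.3]
grip_width: 0.0855
finger_force: 0.0
```

>>> play_rows --plan '[[[-0.5,-0.5,0],[0,0,0.93],-1],[[0,-0.5,0],[0,0,0.93],-1],[[0,-0.5,0],[0,0,0.93],-1],[[0,-0.5,0],[0,0,0.93],-1],[[0,0,0],[0,0,0.93],-1],[[0,0,0],[0,0,0.93],-1],[[0,0,0],[0,0,0.93],-1],[[0,0,0],[0,0,0.93],-1],[[0,0,0],[0,0,0.93],-1],[[0,0,0],[0,0,0],-1],[[0,0,0],[0,0,0],-1]]'

```text
clock: 4.38
position: [0.4929, -0.0681, 0.3306]
tool_rot: [3.141, -0.0, 1.572]
force: [0.7, -0.8, 0.2]
grip_width: 0.0854
finger_force: 0.0
```

Run:
```python
from h import *
o=bot.observe();print({k:np.round(o[k],4) for k in("clock","position","tool_rot","qpos","force")})
f=grab_frame("wrist");save(f,"w1.png",s=1.5);P=pts(f);np.savez("w1.npz",P=P,**{k:np.array(v) for k,v in f.items()})
R=np.array(f["R"]);print("cam",-R.T@np.array(f["t"]),R.round(2))
for th in("plate_a","short_plate"):
    for r in regions_of(th,"wrist"):
        m=r["mask"]&(f["depth"]>0);q=P[m]
        print(th,round(r["p"],2),np.round(r["box"]),np.round(np.median(q,0),4),m.sum())
```

```text
{'clock': np.float64(4.375), 'position': array([ 0.4929, -0.0681,  0.3306]), 'tool_rot': array([ 3.1412e+00, -5.0000e-04,  1.5723e+00]), 'qpos': array([-0.4799,  0.2617,  0.6208,  1.8393, -0.1708,  1.0935,  0.2051]), 'force': array([ 0.6872, -0.783 ,  0.1843])}
cam [0.49268405 0.01075688 0.45925512] [[ 1.    0.   -0.  ]
 [ 0.   -0.95  0.31]
 [-0.   -0.31 -0.95]]
plate_a 0.83 [213. 194. 252. 259.] [ 0.4514 -0.1936  0.0102] 1905
plate_a 0.78 [312. 203. 356. 263.] [ 0.6243 -0.204   0.0101] 1940
short_plate 0.63 [231. 295. 262. 332.] [ 0.477  -0.3841  0.0103] 999
```

View pics/w1.png

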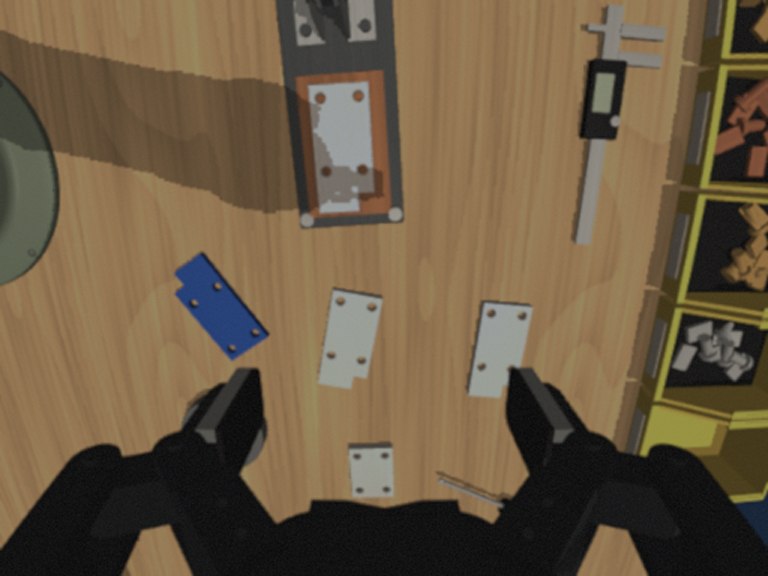

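The wrist view shows the base plate at (343,145), the loose plates at (350,338) and (502,350), and the short plate at (372,470). All the notches are at the lower right, with the second loose plate's notch hidden behind the right finger. Next I fit the poses.

```bash
cat >> h.py <<'E'
from scipy.optimize import minimize
def sdf(q,w=.028,l=.060):
    b=lambda p,c,h:(lambda d:np.linalg.norm(np.maximum(d,0),axis=1)+np.minimum(d.max(1),0))(np.abs(p-c)-h)
    return np.maximum(b(q,[0,0],[w,l]),-b(q,[.028,-.060],[.016,.018]))
def plane(f,z):
    K=np.array(f["camera_matrix"]);h,w=f["depth"].shape;R=np.array(f["R"]);t=np.array(f["t"])
    uv=np.stack(np.meshgrid(np.arange(w),np.arange(h)),-1).reshape(-1,1,2).astype(float)
    n=cv2.undistortPoints(uv,K,np.array(f["distortion"])).reshape(-1,2)
    d=np.c_[n,np.ones(len(n))]@R;c=-R.T@t
    return (c+d*((z-c[2])/d[:,2])[:,None])[:,:2].reshape(h,w,2)
def fit(f,z,x0,rad=.085,depth_tol=.005,col=True):
    """fit plate with top at z; returns x,y,yaw,mismatch fraction"""
    P=pts(f);X=plane(f,z);p=f["pixels"].astype(float)
    sat=(p.max(2)-p.min(2))/np.maximum(p.max(2),1)
    occ=(P[...,2]>z+.012)|(f["depth"]==0)
    lab=np.abs(P[...,2]-z)<depth_tol
    if col: lab&=sat<.25
    near=(np.linalg.norm(X-np.array(x0[:2]),axis=-1)<rad)&~occ
    q=X[near];L=lab[near]
    A=np.linalg.norm(np.cross(np.r_[X[1,0]-X[0,0],0],np.r_[X[0,1]-X[0,0],0]))
    def cost(v,s=.0008):
        c,n=np.cos(v[2]),np.sin(v[2]);r=(q-v[:2])@np.array([[c,-n],[n,c]])
        return np.mean((1/(1+np.exp(np.clip(sdf(r)/s,-30,30)))-L)**2)
    best=min((minimize(cost,[x0[0],x0[1],a],method="Nelder-Mead",options=dict(initial_simplex=[[x0[0],x0[1],a],[x0[0]+.01,x0[1],a],[x0[0],x0[1]+.01,a],[x0[0],x0[1],a+.1]],xatol=1e-5,fatol=1e-8)) for a in np.atleast_1d(x0[2])),key=lambda r:r.fun)
    return np.r_[best.x,best.fun*len(q)/max(L.sum(),1)],int(L.sum())
E
python3 - <<'E'
from h import *
f=dict(np.load("w1.npz"))
P=f["P"]
for y in(100,145,200,338//1): print(y, [P[int(y/1.5),int(u/1.5),2].round(4) for u in range(300,400,12)])
A=[-.3,-.15,0,.15]
for n,z,x in(("base",.028,[.449,.015]),("P1",.010,[.448,-.195]),("P2",.010,[.622,-.205])):
    for col in(True,False):
        print(n,col,[np.round(k,4) for k in fit(f,z,[*x,A],col=col,depth_tol=.005)])
E
```

```text
100 [np.float64(0.0191), np.float64(0.027), np.float64(0.0183), np.float64(0.0281), np.float64(0.0275), np.float64(0.0174), np.float64(0.0172), np.float64(0.0126), np.float64(0.0109)]
145 [np.float64(0.0126), np.float64(0.0191), np.float64(0.0279), np.float64(0.0262), np.float64(0.0274), np.float64(0.0288), np.float64(0.0168), np.float64(0.0193), np.float64(0.0125)]
200 [np.float64(0.013), np.float64(0.0167), np.float64(0.0289), np.float64(0.028), np.float64(0.0277), np.float64(0.0181), np.float64(0.0174), np.float64(0.0175), np.float64(0.0123)]
338 [np.float64(0.0006), np.float64(0.0015), np.float64(-0.0001), np.float64(0.0103), np.float64(0.0108), np.float64(0.0112), np.float64(0.0093), np.float64(-0.0013), np.float64(0.0015)]
base True [array([0.4522, 0.013 , 0.0506, 0.0724]), np.int64(2994)]
base False [array([0.4522, 0.013 , 0.0525, 0.0725]), np.int64(3007)]
P1 True [array([ 0.4517, -0.1994, -0.1759,  0.0647]), np.int64(1883)]
P1 False [array([ 0.4517, -0.1994, -0.1752,  0.065 ]), np.int64(1886)]
P2 True [array([ 0.6271, -0.2118, -0.0874,  0.0624]), np.int64(1834)]
P2 False [array([ 0.6272, -0.2118, -0.0891,  0.0647]), np.int64(1841)]
```

>>> play_rows --plan '[[[-0.52,-0.16,0.9],[0,0,0],-1],[[-0.53,-0.17,0.9],[0,0,0],-1],[[-0.52,-0.16,0.9],[0,0,0],-1],[[-0.53,-0.17,0.9],[0,0,0],-1],[[-0.52,-0.16,0.9],[0,0,0],-1],[[-0.53,-0.17,0.9],[0,0,0],-1],[[-0.52,-0.16,0.9],[0,0,0],-1],[[-0.53,-0.17,0.9],[0,0,0],-1],[[-0.52,-0.16,0.9],[0,0,0],-1],[[-0.53,-0.17,0.9],[0,0,0],-1],[[0,0,0.9],[0,0,0.59],-1],[[0,0,0.8],[0,0,0.59],-1],[[0,0,0.8],[0,0,0],-1],[[0,0,0],[0,0,0],-1],[[0,0,0],[0,0,0],-1]]'

```text
clock: 6.4
position: [0.4519, -0.1993, 0.0434]
tool_rot: [3.141, 0.0, 1.393]
force: [0.9, 0.6, -0.1]
grip_width: 0.0851
finger_force: 0.0
```

Run:
```python
from h import *
o=bot.observe();print({k:np.round(o[k],4) for k in("clock","position","tool_rot","force","moment")})
f=grab_frame("wrist");save(f,"w2.png",s=1.5);P=pts(f)
print(fit(f,.010,[.4517,-.1994,-.176]))
# finger points
p=f["pixels"];m=(P[...,2]>.014)&(P[...,2]<.06)&(np.abs(P[...,1]+.2)<.03)&(np.abs(P[...,0]-.45)<.07)&(f["depth"]>0)
for s in(P[m][:,0]<.45,P[m][:,0]>.45):
    q=P[m][s];print(len(q),len(q) and (q.min(0).round(4),q.max(0).round(4)))
```

```text
{'clock': np.float64(6.4), 'position': array([ 0.4519, -0.1993,  0.0434]), 'tool_rot': array([3.1411e+00, 1.0000e-04, 1.3927e+00]), 'force': array([ 0.8767,  0.5619, -0.0968]), 'moment': array([ 0.0269,  0.0229, -0.0364])}
(array([ 0.452017  , -0.19944697, -0.18977398,  0.06136772]), 14416)
718 (array([ 0.3974, -0.2034,  0.0417]), array([ 0.4123, -0.1797,  0.06  ]))
721 (array([ 0.4916, -0.219 ,  0.0412]), array([ 0.5085, -0.1956,  0.06  ]))
```

View pics/w2.png

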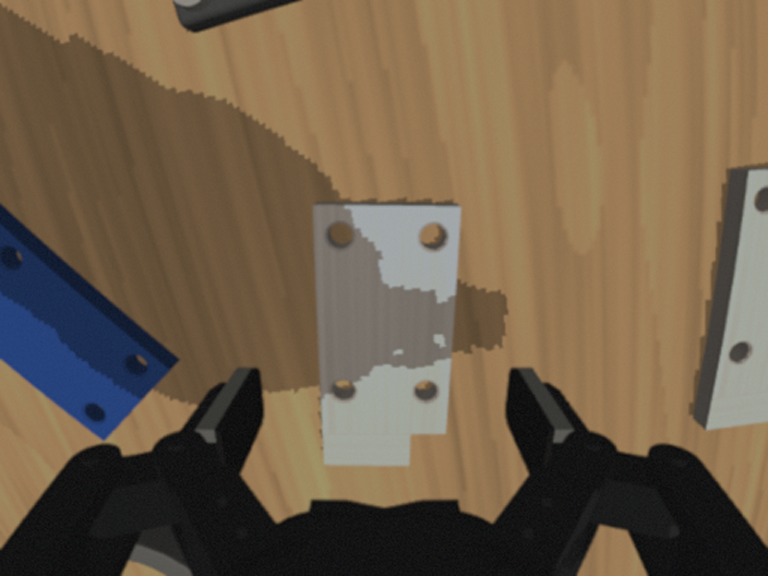

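The camera is close now: the plate is centred at about (386,335) with its notch at the lower right (430,450). The fingertips are 2 mm ahead of the TCP when open. I descend and grip.

>>> play_rows --plan '[[[0,0,0.63],[0,0,0.06],-1],[[0,0,0.63],[0,0,0],-1],[[0,0,0],[0,0,0],-1],[[0,0,0],[0,0,0],1],[[0,0,0],[0,0,0],1],[[0,0,0],[0,0,0],1],[[0,0,0],[0,0,0],1],[[0,0,0],[0,0,0],1],[[0,0,0],[0,0,0],1]]' --newtons 40

```text
clock: 7.58
position: [0.4518, -0.1992, 0.0119]
tool_rot: [3.141, 0.0, 1.383]
force: [-2.0, -0.2, 7.0]
grip_width: 0.0548
finger_force: 41.3
```

>>> play_rows --plan '[[[0,0,-0.4],[0,0,0],1],[[0,0,-0.9],[0,0,0],1],[[0,0,-0.9],[0,0,-0.8],1],[[0,0,-0.9],[0,0,-0.79],1],[[0.85,0.05,-0.4],[0,0,0],1],[[0.85,0.05,0],[0,0,0],1],[[0.85,0.05,0],[0,0,0],1],[[0.85,0.05,0],[0,0,0],1],[[0.85,0.05,0],[0,0,0],1],[[0.75,0.05,0],[0,0,0],1],[[0,0,0],[0,0,0],1],[[0,0,0],[0,0,0],1]]'

```text
clock: 9.07
position: [0.4529, -0.0744, 0.0992]
tool_rot: [3.141, 0.0, 1.621]
force: [-0.6, -0.3, -1.5]
grip_width: 0.0549
finger_force: 43.6
```

```bash
cat > look.py <<'E'
from h import *
import sys
def look(name,base_z=.028,base0=(.4522,.013,.05),held=True,off=-.002):
    o=bot.observe();p=np.array(o["position"]);yaw=o["tool_rot"][2]
    print({k:np.round(o[k],4) for k in("clock","position","tool_rot","force","grip_width")})
    f=grab_frame("wrist");save(f,name,s=1.5)
    b=fit(f,base_z,list(base0));print("base",b[0].round(4),b[1])
    h=None
    if held:
        h=fit(f,p[2]+off,[p[0],p[1],yaw-np.pi/2],rad=.075);print("held",h[0].round(4),h[1])
        P=pts(f);X=P[np.abs(P[...,2]-p[2]-off)<.008];X=X[np.linalg.norm(X[:,:2]-p[:2],axis=1)<.05];print("held z med",np.median(X[:,2]),p[2]+off)
    return o,f,b,h
E
python3 -c "
from look import *
look('w3.png')"
```

```text
{'clock': np.float64(9.075), 'position': array([ 0.4529, -0.0744,  0.0992]), 'tool_rot': array([3.1411e+00, 3.0000e-04, 1.6215e+00]), 'force': array([-0.5726, -0.3418, -1.4922]), 'grip_width': np.float64(0.0549)}
base [0.4524 0.0085 0.0518 0.07  ] 11405
held [ 0.4527 -0.0744  0.0483  0.067 ] 19838
held z med 0.09732738635999179 0.0971943243078471
```

View pics/w3.png

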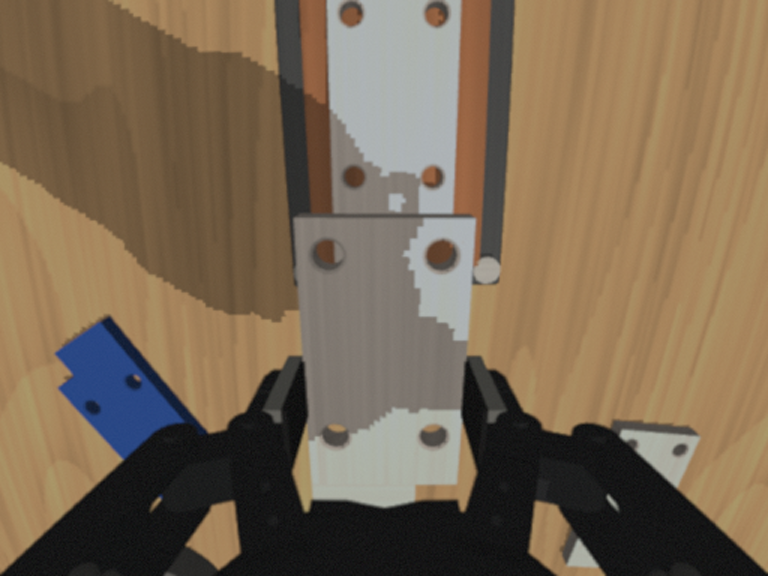

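The held plate is centred in the jaws at about (385,350), notch at lower right. The base plate lies ahead of it at (395,110), with both its ends cut off or hidden, so for y I keep the earlier full-view fit.

>>> play_rows --plan '[[[0.7,0.03,0.3],[0,0,0],1],[[0.7,0.03,0.3],[0,0,0],1],[[0.7,0.03,0.3],[0,0,0],1],[[0.7,0.03,0.3],[0,0,0],1],[[0.69,0.03,0.3],[0,0,0],1],[[0,0,0.4],[0,0,0],1],[[0,0,0.15],[0,0,0],1],[[0,0,0],[0,0,0],1],[[0,0,0],[0,0,0],1]]'

```text
clock: 10.25
position: [0.4523, 0.0131, 0.0477]
tool_rot: [3.141, 0.0, 1.621]
force: [0.6, 0.9, -0.6]
grip_width: 0.0547
finger_force: 43.6
```

Run:
```python
from look import *
o,f,b,h=look('w4.png')
# +y end of base beyond held plate
P=pts(f)
```

```text
{'clock': np.float64(10.25), 'position': array([0.4523, 0.0131, 0.0477]), 'tool_rot': array([3.1413e+00, 1.0000e-04, 1.6208e+00]), 'force': array([ 0.6427,  0.917 , -0.6128]), 'grip_width': np.float64(0.0547)}
base [0.4519 0.014  0.0491 0.6446] 896
held [0.452  0.0131 0.0472 0.069 ] 19904
held z med 0.04588905393617858 0.045745487064502356
```

>>> play_rows --plan '[[[0,0,0.14],[0,0,0],1],[[0,0,0.1],[0,0,0],1],[[0,0,0.06],[0,0,0],1],[[0,0,0],[0,0,0],1]]'

```text
clock: 10.8
position: [0.4521, 0.0135, 0.04]
tool_rot: [-3.141, -0.0, 1.622]
force: [0.4, 0.0, -2.3]
grip_width: 0.0551
finger_force: 43.6
```

>>> play_rows --plan '[[[0,0,0.03],[0,0,0],1],[[0,0,0],[0,0,0],1],[[0,0,0],[0,0,0],-1],[[0,0,0],[0,0,0],-1],[[0,0,0],[0,0,0],-1],[[0,0,0],[0,0,0],-1],[[0,0,-0.8],[0,0,0],-1],[[0,0,-1],[0,0,0],-1],[[-0.5,0.3,-1],[0,0,0],-1],[[-0.5,0.3,-1],[0,0,0],-1],[[-0.5,0.3,-1],[0,0,0],-1],[[-0.5,0.3,-1],[0,0,0],-1],[[-0.5,0.3,-1],[0,0,0],-1],[[-0.5,0.3,-1],[0,0,0],-1],[[-0.5,0.3,-1],[0,0,0],-1],[[0,0,0],[0,0,0],-1],[[0,0,0],[0,0,0],-1]]'

```text
clock: 12.92
position: [0.5085, -0.0708, 0.2587]
tool_rot: [-3.141, -0.0, 1.622]
force: [-0.3, -0.7, 0.3]
grip_width: 0.0854
finger_force: 0.0
```

Run:
```python
from look import *
o,f,b,h=look('w5.png',base_z=.038,held=False)
print(fit(f,.010,[.627,-.212,-.088]))
r=fit(f,.028,[.4522,.013,.05]);print(r)
```

```text
{'clock': np.float64(12.925), 'position': array([ 0.5085, -0.0708,  0.2587]), 'tool_rot': array([-3.1408e+00, -3.0000e-04,  1.6219e+00]), 'force': array([-0.312 , -0.7352,  0.3373]), 'grip_width': np.float64(0.0854)}
base [0.4522 0.0126 0.0499 0.0655] 4671
(array([ 0.62641438, -0.21191283, -0.09036773,  0.05602012]), 2130)
(array([ 0.50331111, -0.16255556,  0.43888889,  1.        ]), 122)
```

View pics/w5.png

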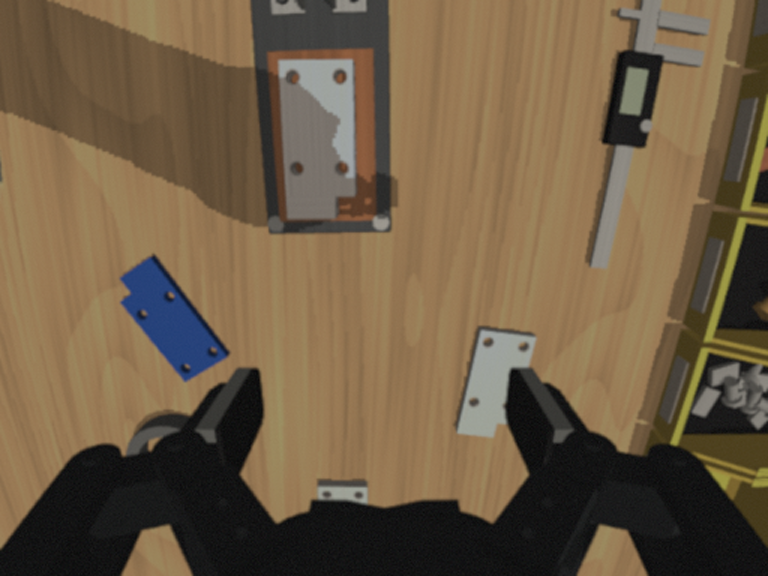

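The first plate sits flush on the base, notches together at about (345,208), and the fit agrees to within 0.5 mm. The second plate is at (495,380), so I go to it next.

>>> play_rows --plan '[[[-0.65,0.49,0.9],[0,0,0],-1],[[-0.65,0.49,0.9],[0,0,0],-1],[[-0.65,0.5,0.9],[0,0,0],-1],[[-0.65,0.49,0.9],[0,0,0],-1],[[-0.65,0.49,0.9],[0,0,0],-1],[[-0.65,0.5,0.9],[0,0,0],-1],[[-0.65,0.49,0.9],[0,0,0],-1],[[-0.65,0.49,0.9],[0,0,0],-1],[[-0.67,0.5,0.9],[0,0,0],-1],[[0,0,0.5],[0,0,0.94],-1],[[0,0,0],[0,0,0],-1],[[0,0,0],[0,0,0],-1]]'

```text
clock: 14.48
position: [0.6272, -0.2117, 0.0444]
tool_rot: [-3.141, 0.0, 1.484]
force: [0.3, -0.1, 0.5]
grip_width: 0.0853
finger_force: 0.0
```

Run:
```python
from h import *
o=bot.observe();print({k:np.round(o[k],4) for k in("clock","position","tool_rot","force")})
f=grab_frame("wrist");print(fit(f,.010,[.6266,-.2118,-.09]))
```

```text
{'clock': np.float64(14.475), 'position': array([ 0.6272, -0.2117,  0.0444]), 'tool_rot': array([-3.1413e+00,  1.0000e-04,  1.4842e+00]), 'force': array([ 0.3288, -0.1407,  0.475 ])}
(array([ 0.62787192, -0.21232947, -0.08821703,  0.06014735]), 14254)
```

>>> play_rows --plan '[[[-0.02,0.02,0.65],[0,0,0],-1],[[0,0,0.65],[0,0,0],-1],[[0,0,0],[0,0,0],-1],[[0,0,0],[0,0,0],1],[[0,0,0],[0,0,0],1],[[0,0,0],[0,0,0],1],[[0,0,0],[0,0,0],1],[[0,0,0],[0,0,0],1],[[0,0,0],[0,0,0],1]]' --newtons 40

```text
clock: 15.65
position: [0.6281, -0.2128, 0.0125]
tool_rot: [3.141, 0.0, 1.481]
force: [-2.3, 0.7, 6.1]
grip_width: 0.0549
finger_force: 42.8
```

>>> play_rows --plan '[[[0,0,-0.4],[0,0,0],1],[[0,0,-1],[0,0,0],1],[[0,0,-1],[0,0,-0.45],1],[[0,0,-1],[0,0,-0.46],1],[[0.93,-0.65,0],[0,0,0],1],[[0.93,-0.65,0],[0,0,0],1],[[0.93,-0.65,0],[0,0,0],1],[[0.93,-0.66,0],[0,0,0],1],[[0.93,-0.66,0],[0,0,0],1],[[0.93,-0.66,0],[0,0,0],1],[[0.94,-0.66,0],[0,0,0],1],[[0.94,-0.66,0],[0,0,0],1],[[0.94,-0.65,0],[0,0,0],1],[[0.94,-0.65,0],[0,0,0],1],[[0,0,0.7],[0,0,0],1],[[0,0,0.7],[0,0,0],1],[[0,0,0],[0,0,0],1],[[0,0,0],[0,0,0],1]]'

```text
clock: 17.9
position: [0.4537, 0.0128, 0.0625]
tool_rot: [3.141, -0.0, 1.617]
force: [0.7, -0.5, -1.7]
grip_width: 0.0545
finger_force: 43.2
```

Run:
```python
from look import *
look('w6.png',base_z=.038,base0=(.4522,.0126,.05))
```

```text
{'clock': np.float64(17.9), 'position': array([0.4537, 0.0128, 0.0625]), 'tool_rot': array([ 3.1410e+00, -1.0000e-04,  1.6169e+00]), 'force': array([ 0.7138, -0.4966, -1.6591]), 'grip_width': np.float64(0.0545)}
base [0.452  0.0136 0.0528 0.2281] 866
held [0.4534 0.0136 0.0479 0.071 ] 19949
held z med 0.060109433286140684 0.06051137140068227
```

>>> play_rows --plan '[[[-0.02,-0.05,0.2],[0,0,-0.02],1],[[0,0,0.14],[0,0,0],1],[[0,0,0.08],[0,0,0],1],[[0,0,0.06],[0,0,0],1],[[0,0,0.01],[0,0,0],1],[[0,0,0],[0,0,0],1],[[0,0,0],[0,0,0],1]]'

```text
clock: 18.82
position: [0.4521, 0.0124, 0.0503]
tool_rot: [3.141, -0.001, 1.62]
force: [-6.5, 0.6, 29.3]
grip_width: 0.0548
finger_force: 46.6
```

>>> play_rows --plan '[[[0,0,-0.02],[0,0,0],1],[[0,0,0],[0,0,0],1]]'

```text
clock: 19.08
position: [0.4521, 0.0124, 0.0504]
tool_rot: [3.141, -0.0, 1.62]
force: [-3.7, 0.2, 15.0]
grip_width: 0.0548
finger_force: 44.9
```

>>> play_rows --plan '[[[0,0,-0.02],[0,0,0],1],[[0,0,0],[0,0,0],-1],[[0,0,0],[0,0,0],-1],[[0,0,0],[0,0,0],-1],[[0,0,0],[0,0,0],-1],[[0,0,-0.8],[0,0,0],-1],[[0,0,-1],[0,0,0],-1],[[-0.5,0,-1],[0,0,0],-1],[[-0.5,0,-1],[0,0,0],-1],[[-0.5,0,-1],[0,0,0],-1],[[-0.5,0,-1],[0,0,0],-1],[[-0.5,0,-1],[0,0,0],-1],[[-0.5,0,-1],[0,0,0],-1],[[0,0,0],[0,0,0],-1],[[0,0,0],[0,0,0],-1]]'

```text
clock: 20.95
position: [0.4556, -0.0621, 0.2451]
tool_rot: [-3.141, -0.0, 1.621]
force: [-0.4, 1.1, 0.4]
grip_width: 0.0855
finger_force: 0.0
```

Run:
```python
from look import *
o,f,b,h=look('w7.png',base_z=.048,base0=(.4522,.0126,.05),held=False)
save(f,'w7.png',s=1.5)
f=grab_frame("top");P=pts(f)
for r in regions_of("clamp_grip","top")[:1]:
    m=r["mask"]&(f["depth"]>0);q=P[m];q=q[q[:,2]>.1];print(np.median(q,0),q[q[:,2]>np.percentile(q[:,2],85)].mean(0),q[:,2].min(),q[:,2].max())
c,s=np.cos(.05),np.sin(.05)
```

```text
{'clock': np.float64(20.95), 'position': array([ 0.4556, -0.0621,  0.2451]), 'tool_rot': array([-3.1411e+00, -3.0000e-04,  1.6206e+00]), 'force': array([-0.4194,  1.1112,  0.4189]), 'grip_width': np.float64(0.0855)}
base [0.4518 0.0124 0.0513 0.0647] 5165
[0.44244248 0.21410504 0.16516123] [0.44089512 0.23661079 0.19362482] 0.10471282899820354 0.20029863298259534
```

View pics/w7.png

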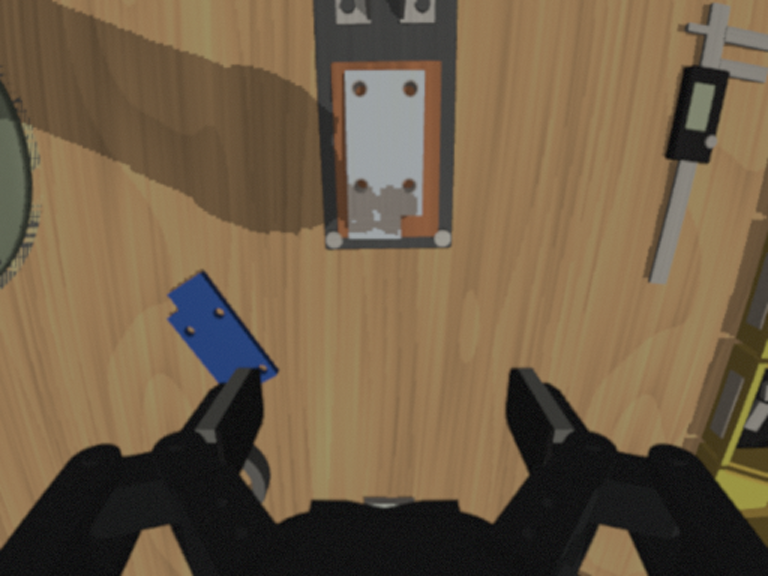

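The pile is flush, centred at (385,150) with the notches at the lower right (410,228), and the handle is still open. Next comes the clamp: close the fingers and move to just above the grip.

>>> play_rows --plan '[[[0.9,0,0.05],[0,0,0],1],[[0.9,0,0.05],[0,0,0],1],[[0.9,0,0.05],[0,0,0],1],[[0.9,0,0.05],[0,0,0],1],[[0.9,0,0.05],[0,0,0],1],[[0.9,0,0.05],[0,0,0],1],[[0.9,0,0.05],[0,0,0],1],[[0.9,0,0.05],[0,0,0],1],[[0.9,0,0.05],[0,0,0],1],[[0.9,0,0.05],[0,0,0],1],[[0.9,0,0.05],[0,0,0],1],[[0.9,0,0.05],[0,0,0],1],[[0.1,0,0.2],[0,0,0],1],[[0,0,0],[0,0,0],1],[[0,0,0],[0,0,0],1]]'

```text
clock: 22.98
position: [0.4425, 0.2089, 0.2256]
tool_rot: [-3.141, 0.0, 1.619]
force: [0.1, 0.8, -0.5]
grip_width: -0.0001
finger_force: 0.0
```

Run:
```python
from h import *
o=bot.observe();print({k:np.round(o[k],4) for k in("clock","position","tool_rot","force","qpos")})
f=grab_frame("wrist");save(f,"w8.png",s=1.5)
p=o["position"];d=np.array(p[:2])-[.452,.0125];print("fixture xy",d@[.99875,.05],d@[-.05,.99875])
```

```text
{'clock': np.float64(22.975), 'position': array([0.4425, 0.2089, 0.2256]), 'tool_rot': array([-3.1415e+00,  3.0000e-04,  1.6192e+00]), 'force': array([ 0.0795,  0.8387, -0.4676]), 'qpos': array([-1.0617,  0.3998,  0.6534,  1.9941, -0.3201,  0.85  , -0.1836])}
fixture xy 0.0003126500611977147 0.19667741671448272
```

View pics/w8.png

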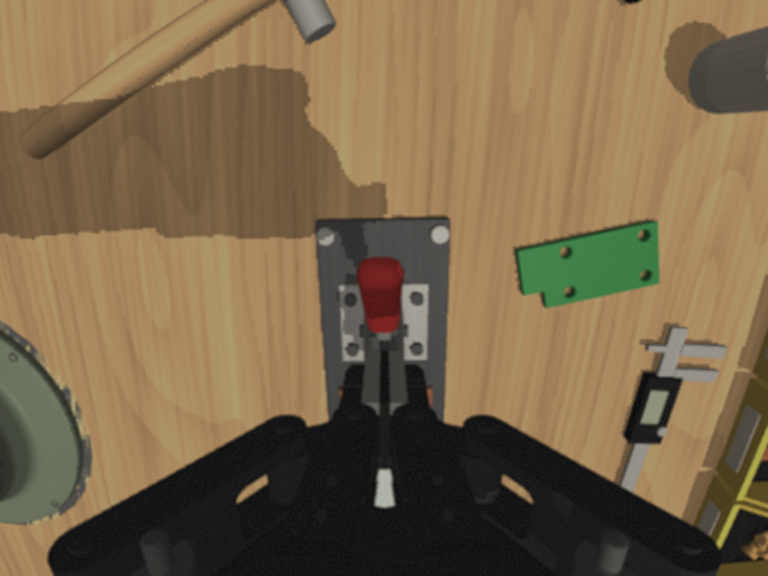

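The closed fingers at (385,375) are in line with the red handle, whose end is at (380,270). Now I follow the handle's arc downward.

>>> play_rows --plan '[[[0.04,0,0.6],[0,0,0],1],[[0,0,0.6],[0,0,0],1],[[0.04,0,0.1],[0,0,0],1],[[0.29,0,0.2],[0,0,0],1],[[0.29,0,0.2],[0,0,0],1],[[0.22,0,0.21],[0,0,0],1],[[0.22,0,0.21],[0,0,0],1],[[0.22,0,0.22],[0,0,0],1],[[0,0,0],[0,0,0],1]]'

```text
clock: 24.15
position: [0.4405, 0.243, 0.1666]
tool_rot: [-3.141, 0.0, 1.621]
force: [-0.7, -0.9, -0.6]
grip_width: 0.0
finger_force: 0.0
```

>>> play_rows --plan '[[[0.16,0,0.25],[0,0,0],1],[[0.16,0,0.25],[0,0,0],1],[[0.16,0,0.26],[0,0,0],1],[[0.12,0,0.28],[0,0,0],1],[[0.12,0,0.28],[0,0,0],1],[[0.12,0,0.28],[0,0,0],1]]'

```text
clock: 24.9
position: [0.4397, 0.2637, 0.1265]
tool_rot: [-3.141, 0.0, 1.62]
force: [-0.0, -0.5, 0.6]
grip_width: 0.0002
finger_force: 0.3
```

Run:
```python
from h import *
f=grab_frame("wrist");P=pts(f);p=f["pixels"].astype(int)
m=(p[...,0]>90)&(p[...,1]<.5*p[...,0])&(p[...,2]<.5*p[...,0])&(f["depth"]>0)&(np.abs(P[...,0]-.44)<.03)&(P[...,2]>.06)
q=P[m];print(len(q));
if len(q): print(q.min(0),q.max(0),np.polyfit(q[:,1],q[:,2],1))
```

```text
1584
[0.42681783 0.26559778 0.10875573] [0.44519693 0.30145734 0.11999726] [0.1317985 0.0767285]
```

>>> play_rows --plan '[[[0.08,0,0.25],[0,0,0],1],[[0.04,0,0.25],[0,0,0],1],[[0.02,0,0.2],[0,0,0],1],[[0,0,0.1],[0,0,0],1],[[0,0,0],[0,0,0],1]]'

```text
clock: 25.58
position: [0.4395, 0.2669, 0.1069]
tool_rot: [-3.141, 0.0, 1.62]
force: [-0.2, -0.3, 0.7]
grip_width: 0.0001
finger_force: 0.0
```

>>> play_rows --plan '[[[0,0,0.06],[0,0,0],1],[[0,0,0.04],[0,0,0],1],[[0,0,0],[0,0,0],1]]'

```text
clock: 25.95
position: [0.4396, 0.2671, 0.1046]
tool_rot: [3.142, -0.0, 1.62]
force: [0.4, 1.4, 0.6]
grip_width: 0.0001
finger_force: 0.3
```

>>> play_rows --plan '[[[0,0,0.03],[0,0,0],1],[[0,0,0.03],[0,0,0],1],[[0,0,0],[0,0,0],1]]'

```text
clock: 26.32
position: [0.4397, 0.2672, 0.104]
tool_rot: [3.141, -0.001, 1.62]
force: [-6.9, -2.4, 26.1]
grip_width: -0.0001
finger_force: 13.0
```

Run:
```python
from h import *
f=grab_frame("wrist");P=pts(f);p=f["pixels"].astype(int)
m=(p[...,0]>90)&(p[...,1]<.5*p[...,0])&(p[...,2]<.5*p[...,0])&(f["depth"]>0)&(np.abs(P[...,0]-.44)<.03)&(P[...,2]>.06)
q=P[m];q=q[q[:,1]<.297];print(len(q),q.min(0),q.max(0),np.median(q,0),np.polyfit(q[:,1],q[:,2],1))
```

```text
1273 [0.42674411 0.21675486 0.0850218 ] [0.44536166 0.29698351 0.13686854] [0.43594679 0.28536082 0.08957591] [-0.05550322  0.10552337]
```

The handle is on its stop: 26 N on the tool, and the grip's upper face measures about 90 mm. Retreating straight up.

>>> play_rows --plan '[[[0,0,-0.1],[0,0,0],1],[[0,0,-0.5],[0,0,0],1],[[0,0,-1],[0,0,0],1],[[0,0,-1],[0,0,0],1],[[0,0,-1],[0,0,0],1],[[0,0,-1],[0,0,0],1],[[-1,0,-1],[0,0,0],1],[[-1,0,-1],[0,0,0],1],[[-1,0,-0.5],[0,0,0],1],[[-1,0,0],[0,0,0],1],[[-1,0,0],[0,0,0],1],[[-1,0,0],[0,0,0],1],[[-1,0,0],[0,0,0],1],[[-1,0,0],[0,0,0],1],[[-1,0,0],[0,0,0],1],[[-1,0,0],[0,0,0],1],[[0,0,0],[0,0,0],1],[[0,0,0],[0,0,0],1]]'

```text
clock: 28.62
position: [0.4517, 0.0177, 0.2805]
tool_rot: [-3.141, -0.0, 1.62]
force: [-0.5, -1.2, -0.4]
grip_width: 0.0001
finger_force: 0.0
```

Run:
```python
from look import *
o,f,b,h=look('w9.png',base_z=.048,base0=(.4522,.0126,.05),held=False)
P=pts(f);p=f["pixels"].astype(int)
m=(p[...,0]>90)&(p[...,1]<.5*p[...,0])&(p[...,2]<.5*p[...,0])&(f["depth"]>0)&(np.abs(P[...,0]-.44)<.03)&(P[...,2]>.06)
q=P[m];print(len(q));
if len(q): print(q.min(0),q.max(0),np.polyfit(q[:,1],q[:,2],1))
```

```text
{'clock': np.float64(28.625), 'position': array([0.4517, 0.0177, 0.2805]), 'tool_rot': array([-3.1412e+00, -1.0000e-04,  1.6203e+00]), 'force': array([-0.4635, -1.2487, -0.4426]), 'grip_width': np.float64(0.0001)}
base [0.4512 0.0126 0.0465 0.074 ] 3218
0
```

View pics/w9.png

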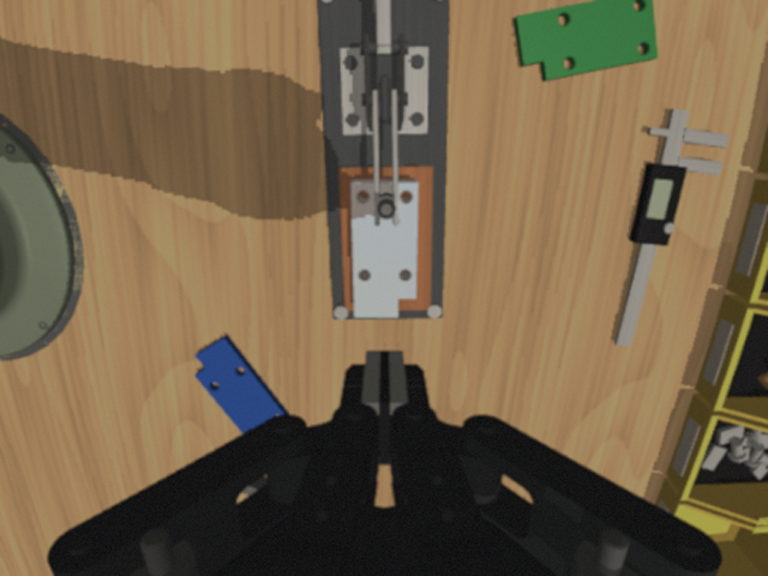

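The clamp arm lies level over the pile with its foot at (387,208). The three plates are aligned, notches at the lower right (408,305), and nothing is touching the robot. Handing in.

```bash
python3 -c "
from workcell import bot
print(bot.job_done())"
```

```text
the job is handed in; nothing more can be done
None
```

The job is handed in, no verdict returned: both loose plates lie flush on the base plate (last clear fit under 1 mm off), notches together, and the clamp handle is on its stop with the arm down on the pile; foot force was not measured.

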